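# Clamp a saw handle blank in the drilling jig

## Task

With a fingertip, push the wooden saw handle along its channel in the plywood jig until its nose is fully home against the end stop. Then push the toggle clamp's lever down past its dead point so that it snaps into lock and the clamp's pad presses on the handle. Only push: do not lift or carry anything, leave the lever alone until the handle is home, and leave the other things on the bench where they are.

Things in the scene. Friction and masses are not known exactly. Their poses are not given: they have to be found in the camera images.
- jig: Plywood drilling jig fixed flat on the bench: board 240 (x) by 300 (y) by 18 mm thick; origin at the centre of its underside, z up. On it, two side rails 12 mm high and 12 mm thick, x -40 to 100 mm, leave a channel 100 mm wide about the line y = 50 mm, open at -x. A steel toggle clamp stands at x = 70, y = -45 mm; its bracket is 50 mm high above the board.
- end_stop (a point): Middle of the end stop's face, at the board's top: x = 100, y = 50, z = 18 mm in the jig's frame, axes as the jig's. The face looks to -x, is 20 mm high and 125 mm wide and closes the +x end of the channel; dark wood.
- tote: Loose wooden saw handle (closed loop, about 0.2 kg) lying flat in the channel: 130 mm long (x), 96 wide (y), 24 thick; origin at mid-length on its underside, 18 mm above the bench; x points to the end stop. Its nose, a solid cheek 58 mm long, ends flat at x = +65 mm. Home: origin at x = 35, y about 50 mm in the jig's frame; it starts 15 to 45 mm short of that.
- tote_back (a point): Middle of the back of the saw handle's grip: x = -65, y = 0, z = 12 mm in its frame, axes as its own. The back is a flat face, 24 mm high, for y within 30 mm of here: push here towards +x. The grip bar is 27 mm thick; ahead of it is an open hole about 45 mm long and 50 mm wide.
- lever_pivot (a point): Pivot of the clamp's lever and arm, on the jig at x = 70, y = -45, z = 65 mm in the jig's frame; axes as the jig's. The pivot's axis is along the jig's x, so lever and arm swing in the jig's y-z plane.
- lever_grip (a point): On the centreline of the lever's grip, 95 mm from the pivot. The lever is straight: flat steel near the pivot, then a round black rubber grip 18 mm thick, 41 to 120 mm from the pivot. It points to the jig's -y side, open 1.09 rad above the level, locked 0.09 rad above it. The point's y axis points from grip to pivot.
- lever (a joint): Lever angle: 0 = open (start), grows as it is pushed down and outward (to the jig's -y), 1.0 rad = stop, locked. Over-centre spring: let go before the dead point at about 0.7 it springs back open; beyond it it snaps to 1.0 by itself and stays. Takes about 8 to 12 N on the grip at first, less and less towards the dead point.
- spindle: Spring spindle with a rubber foot 20 mm wide at the end of the clamp's hold-down arm, 95 mm from the pivot; origin on the arm's centreline, foot underside 25 mm below it when level. The arm is geared to the lever: open, it rises 1.05 rad towards the jig's +y (its end about 155 mm above the bench); locked, it is level, the foot pressing on the handle's cheek with 2 to 3 N.
- screwdriver: Screwdriver lying on the bench to the jig's +y side; to be left alone. Origin at its underside, x along its length.
- jar: Glass jar 56 mm in diameter, 70 mm high, standing beside the jig; to be left alone. Origin at the centre of its underside.
- sanding_block: Cork sanding block 60 by 100 by 35 mm lying beside the jig; to be left alone. Origin at the centre of its underside.
Not all that is in view belongs to the job. Of the things shaped like the tote, the wooden one is meant.

How it is judged (in metres and radians):
On the way, in this order (a step that is already met when the one before it is completed fails the run):
1. the saw handle is home against the end stop (within 3 mm), the lever still open (x of tote in the frame of jig above 0.032 m and value of joint lever below 0.3 rad), for 0.2 s.
2. the lever is locked (value of joint lever above 0.95 rad), for 0.2 s.
At the end, for the whole second after the job is handed in: The lever is locked (joint above 0.95 rad), the clamp's foot presses on the saw handle with more than 1 N, and the saw handle lies flat and at rest, home against the end stop (within 3 mm, square within 0.06 rad) (value of joint lever above 0.95 rad and x of tote in the frame of jig above 0.032 m and angle between the x axis of tote and the x axis of jig, either way round below 0.06 rad and z of tote in the frame of jig below 0.021 m and contact force between spindle and tote above 1 N and linear speed of tote below 0.01 m/s); the robot touches nothing.
It fails at once if the saw handle is lifted (more than 10 mm) or tipped (z of tote in the frame of jig above 0.028 m or angle between tote's own z axis and vertical above 0.2 rad).
It fails at once if the lever is pushed over (past 0.5 rad) while the saw handle is not home (more than 6 mm short) (value of joint lever above 0.5 rad and x of tote in the frame of jig below 0.029 m).
It fails at once if a bystander is moved by more than 20 mm (distance of any of screwdriver, jar, sanding_block from where it was at the start of the episode above 0.02 m).
It also fails if it takes over 48 s, if anything falls off the work surface, if the arm or the gripper's body presses on something with over 40 N, if the wrist force passes 120 N, or if a joint passes its speed limit or range.

## Robot

A 6-joint arm with a two-finger parallel gripper is mounted at the origin on the work surface. World frame = base frame: x ahead of the robot, y to its left, z up, the work surface at z = 0. Lengths are in mm, angles in rad, forces in N, time in s.
With the tool pointing down it reaches from about 425 to 950 mm from the base axis. Payload 3.5 kg.
Tool frame: the origin (TCP) lies between the finger pads; the fingertips stand 14 mm ahead of it and the grasp point (between the pads) lies 5 mm behind it; z points along the fingers, y is the line along which they close (so a half turn about z gives the same grasp; the last joint's range is limited). The gripper opens to 85 mm and grips with 20 to 120 N. Pads are 22 mm wide; open, the fingers measure 114 mm over their backs; the gripper's body (76 mm by 85 mm) begins 54 mm behind the grasp point. The pads swing forward as they close: fully open they stand 13 mm farther back than shut.
Start: joints at [-1.345, 0.286, 1.577, -0, 1.279, -0.15], TCP at [247.758, -627.871, 245.325] pointing down, gripper open.
Joint ranges: [-2.77, 2.77], [-0.9, 2.22], [0.21, 2.48], [-1.53, 4.67], [0.24, 2.81], [-2.84, 2.84]. Speed limits (rad/s): [2.79, 2.79, 3.14, 3.14, 3.14, 3.14].

## Interface

Orientations are given as a rotation vector (axis times angle).
In Python, from station import monitor, viewer, order gives the robot as it stands.
- The arm moves only by the shell command python3 -m inch 'ROWS' [FORCE]. ROWS is JSON, a list of rows, each a list of 7 numbers: the shift along the world's x, y, z in mm, then the turn, a rotation vector about the world's x, y, z in rad, then the opening, from 0 (shut) to 1 (fully open). A call has 1 to 5 rows; each row shifts and turns the commanded pose from where the row before left it; what a row does not reach is not made up. A row lasts 1/8 s, in which the tool goes at most 62.5 mm and 10.7 degrees, less where a joint would pass 70% of its speed; a pose out of reach is approached as far as the arm can. A call with a gripper value outside its range is refused whole. The fingers move at their own pace and stop on an object; FORCE is the grip in N (left out, the last holds). Time passes only in rows, so rows that do not move let the fingers close. It gives the time, the measured TCP pose, the force, the opening and the grip force at its end, in the units of the state.
- monitor.get_state(): the state, without advancing time (a new reading comes with each control period).
- viewer.snapshot(name): name is "scene" or "top" or "wrist"; returns a dict with "pixels" (400x640x3 uint8, blue, green, red), "fovy" (degrees; the focal length in pixels is half the picture's height over the tangent of half this angle, whatever the lens; pixels are square), "cx", "cy" (the principal point, pixels), "extrinsics" (4x4, takes a point from camera to world coordinates); the wrist camera has in their place "tool_from_camera" (4x4, takes a point from camera to tool coordinates, whose origin is the TCP and whose axes are the flange's). Camera axes: x right, y down, z forward; pixel columns grow to the right and rows downward; lengths in mm; the calibration is good to about 2 mm. A picture is of the moment at which its call begins: read the wrist's pose just before it. There is no depth.
- order.close_job(): hands the job in; it is judged then, once.
The state is a dict: "t": time; "joint_pos": joint angles; "joint_velocities": joint speeds; "tau": joint torques, N m; "position": TCP position; "orientation": TCP orientation; "ft_force": force on the tool from outside, world axes, zero at the start; "ft_torque": the same for the moment, N m; "gripper_width": finger opening in mm; "gripper_force": force on a finger pad.
Only numpy, scipy, OpenCV 4.12 (cv2) and the standard library are available. Lean on these libraries where they do the work, as an engineer would, in place of code of your own. Each camera call takes 0.05 s, during which the arm holds its last target. There are 200 camera calls.

## Working session

There is one attempt and no reset: what is moved stays moved. The work goes in short steps, Python scripts to look and compute and a shell command to move; the robot and the scene stay as the last step left them, time stands still between calls to the robot, and variables do not carry over. Pictures are saved under pics/ and viewed, at most 10 in all, crops included, and the job is handed in when it is done.

```bash
mkdir -p pics; cat > h.py <<'E'
import numpy as np, cv2
from station import monitor, viewer, order
def snap(n,f):
    s=viewer.snapshot(n); cv2.imwrite('pics/'+f,s['pixels'])
    np.save('pics/'+f+'.npy',{k:v for k,v in s.items() if k!='pixels'},allow_pickle=True); return s
def K(s):
    f=200/np.tan(np.radians(s['fovy'])/2); return f,s['cx'],s['cy']
def ray(s,u,v,z):
    f,cx,cy=K(s);T=np.array(s['extrinsics']);d=T[:3,:3]@np.array([(u-cx)/f,(v-cy)/f,1]);o=T[:3,3]
    return o+d*(z-o[2])/d[2]
def load(f): return np.load('pics/'+f+'.npy',allow_pickle=True).item()
def proj(s,p):
    f,cx,cy=K(s);T=np.array(s['extrinsics']);q=T[:3,:3].T@(np.array(p)-T[:3,3]);return q[:2]/q[2]*f+[cx,cy]
E
python3 - <<'E'
from h import *
for n in('top','scene'):
    s=snap(n,n+'1.png');print(n,s['fovy'],s['cx'],s['cy'],np.round(s['extrinsics'],3).tolist())
print(monitor.get_state())
E
```

```text
top 50.86825477657404 328.2217053646542 202.4653061431956 [[-0.006, -0.989, 0.151, 482.224], [-1.0, 0.006, -0.005, 113.776], [0.004, -0.151, -0.989, 1011.3], [0.0, 0.0, 0.0, 1.0]]
scene 42.56369433673772 315.29433028706495 189.94399113111177 [[0.774, 0.489, -0.402, 1138.267], [0.633, -0.599, 0.49, -542.621], [-0.001, -0.633, -0.774, 1141.644], [0.0, 0.0, 0.0, 1.0]]
{'t': 0.1, 'joint_pos': array([-1.34500624e+00,  2.87134147e-01,  1.57804269e+00, -4.19727307e-05,
        1.27861138e+00, -1.50005287e-01]), 'joint_velocities': array([ 3.80952103e-04, -9.01830787e-05, -3.15928844e-03,  4.08052644e-04,
       -4.89786883e-04,  5.82642583e-04]), 'tau': array([ 4.40485410e-04, -4.07295513e+01, -2.93698668e+01, -1.81475434e-04,
        3.42116829e-03, -3.15972869e-06]), 'position': array([ 247.61910047, -627.32532526,  244.04087256]), 'orientation': array([-3.08414038e+00, -5.86439820e-01,  1.93586174e-04]), 'ft_force': array([ 0.56473329, -0.80284909,  0.68562828]), 'ft_torque': array([-0.02303644, -0.0165509 ,  0.01563976]), 'gripper_force': 0.0, 'gripper_width': 85.42935496113097}
```

View pics/top1.png

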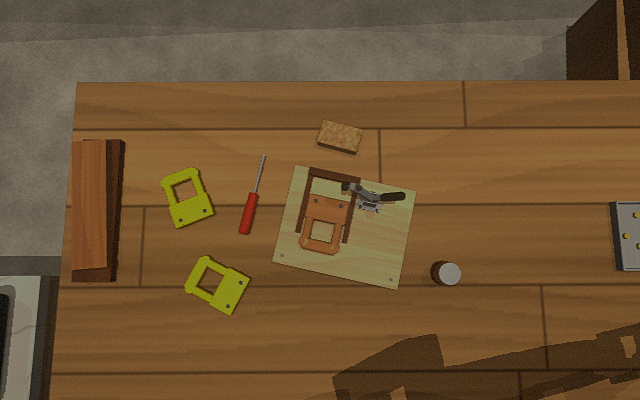

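View pics/scene1.png

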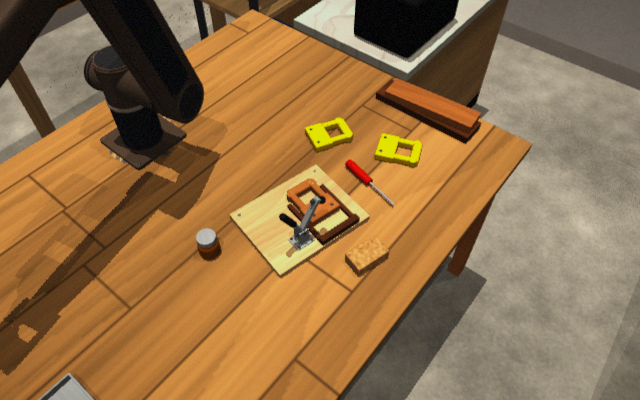

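The wooden tote is at top-view (322,225), inside the jig. The two similar shapes at (188,198) and (217,285) are yellow plastic lookalikes, so the wooden one is meant. The jig's corners are near (296,165), (415,190), (398,290) and (272,262), and the lever grip points right at (393,197).

```bash
python3 - <<'E'
from h import *
im=cv2.imread('pics/top1.png');s=load('top1.png')
c=im[150:300,255:435];cv2.imwrite('pics/crop1.png',cv2.resize(c,None,fx=4,fy=4,interpolation=cv2.INTER_CUBIC))
hsv=cv2.cvtColor(im,cv2.COLOR_BGR2HSV)
for u,v in((400,240),(300,215),(320,245),(450,230),(312,215),(335,175)):print(u,v,hsv[v,u])
# jig mask: pale; 
m=cv2.inRange(hsv,(15,30,110),(40,125,255));m[:150]=0;m[300:]=0;m[:,:255]=0;m[:,430:]=0
m=cv2.morphologyEx(m,cv2.MORPH_OPEN,np.ones((3,3)))
k=max(cv2.findContours(m,0,2)[0],key=cv2.contourArea);h=cv2.convexHull(k)
r=cv2.minAreaRect(h);print(r);ap=cv2.approxPolyDP(h,6,True)[:,0];print(ap.tolist())
P=np.array([ray(s,*p,18)[:2] for p in h[:,0]],np.float32);r=cv2.minAreaRect(P);print('jig',r,cv2.boxPoints(r).round(1).tolist())
E
```

```text
400 240 [ 18 118 143]
300 215 [ 14 186  74]
320 245 [ 14 172 135]
450 230 [ 16 160 131]
312 215 [ 14 179 135]
335 175 [ 14 153  80]
((344.935302734375, 226.54116821289062), (127.66355895996094, 100.22185516357422), 12.52880859375)
[[295, 165], [415, 191], [396, 288], [273, 261]]
jig ((577.9512939453125, 70.4520034790039), (298.5215759277344, 238.1018524169922), 77.09009552001953) [[428.6000061035156, -48.400001525878906], [660.5999755859375, -101.5999984741211], [727.2999877929688, 189.3000030517578], [495.29998779296875, 242.5]]
```

View pics/crop1.png

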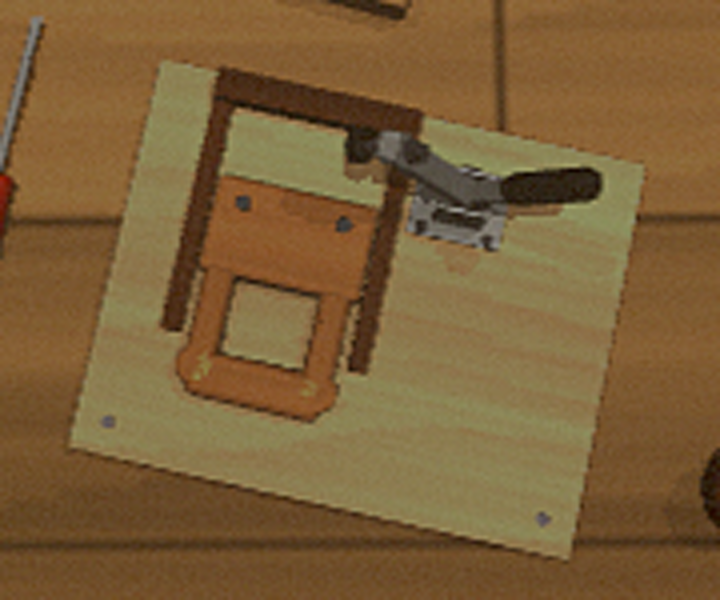

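The crop confirms the wooden tote in the channel: back edge middle near crop (258,407), nose edge (298,193), lever grip tip (595,185). The measured jig rectangle of 298×238 mm fits the given 300×240.

```bash
cat >> h.py <<'E'
JC=np.array([578.,70.5]);YAW=-0.2255
c,s_=np.cos(YAW),np.sin(YAW);RJ=np.array([[c,-s_],[s_,c]])
def toj(p): return RJ.T@(np.array(p)[:2]-JC)
def tow(p): return RJ@np.array(p)+JC
E
python3 - <<'E'
from h import *
s=load('top1.png')
def cr(u,v,z): return toj(ray(s,u/4+255-.4,v/4+150-.4,z)).round(1)
print('back top',cr(258,407,42),'nose',cr(298,193,42))
print('back L,R',cr(190,388,42),cr(318,418,42))
print('stop face top mid',cr(318,118,38),'rail inner',cr(178,330,30),cr(352,365,30))
print('pixel of lever tip expected', (proj(s,[*tow([70,-45-120*np.cos(1.09)]),65+120*np.sin(1.09)])-[255,150])*4)
st=monitor.get_state()
print('tcp',st['position'])
for n,p in(('tote back start approach',(-30-60-30,50)),('back home',(-30,50)),('grip open',(70,-88.9))):print(n,tow(p).round(1))
print('jigx',RJ[:,0],'jigy',RJ[:,1]); print(cr(0,0,0))
for n,u,v,z in(('jar',450,273,70),('block',340,135,35),('sd',250,210,10)):print(n,ray(s,u,v,z).round())
E
```

```text
back top [-73.1  45.1] nose [53.1 49.7]
back L,R [-71.1  85.6] [-71.8  10.2]
stop face top mid [100.1  48.1] rail inner [-39.4 100.8] [-37.2  -2.6]
pixel of lever tip expected [594.53446301 181.79982345]
tcp [ 247.61910047 -627.32532526  244.04087256]
tote back start approach [472.2 146.1]
back home [559.9 125.9]
grip open [626.4 -31.8]
jigx [ 0.97468243 -0.22359373] jigy [0.22359373 0.97468243]
[137.8 257.5]
jar [ 466. -159.   70.]
block [795.  80.  35.]
sd [618. 297.  10.]
```

```bash
python3 -m inch '[[40,50,0,0,0,-0.12,0],[40,50,0,0,0,-0.12,0],[40,50,0,0,0,-0.12,0],[30,50,0,0,0,-0.12,0],[20,55,0,0,0,-0.12,0]]' 20; python3 -m inch '[[20,55,0,0,0,0,0],[10,55,0,0,0,0,0],[5,55,0,0,0,0,0],[5,55,0,0,0,0,0],[5,55,0,0,0,0,0]]'; python3 -m inch '[[0,55,0,0,0,0,0],[0,55,0,0,0,0,0],[0,55,0,0,0,0,0],[0,55,0,0,0,0,0],[0,0,0,0,0,0,0]]'
```

```text
t: 0.72
position: [415.7, -374.5, 244.8]
orientation: [-3.121, 0.357, 0.0]
ft_force: [0.8, 0.3, 0.2]
gripper_width: 0.0
gripper_force: 0.0
t: 1.35
position: [459.5, -99.6, 245.0]
orientation: [-3.122, 0.352, 0.0]
ft_force: [0.8, 0.3, 0.3]
gripper_width: -0.3
gripper_force: 0.0
t: 1.98
position: [459.0, 121.6, 244.9]
orientation: [-3.123, 0.342, 0.002]
ft_force: [0.5, -0.4, -0.6]
gripper_width: -0.1
gripper_force: 0.0
```

```bash
python3 -m inch '[[11,24,-20,0,0,-0.006,0],[0,0,-55,0,0,0,0],[0,0,-55,0,0,0,0],[0,0,-40,0,0,0,0],[0,0,0,0,0,0,0]]';python3 -m inch '[[0,0,-20,0,0,0,0],[0,0,-14,0,0,0,0],[0,0,0,0,0,0,0]]'; python3 - <<'E'
from h import *
snap('top','top2.png');print(toj(monitor.get_state()['position']))
im=cv2.imread('pics/top2.png')[130:300,235:455];cv2.imwrite('pics/crop2.png',cv2.resize(im,None,fx=3.5,fy=3.5,interpolation=2))
E
```

```text
t: 2.6
position: [467.7, 141.3, 71.7]
orientation: [3.118, -0.362, -0.014]
ft_force: [-0.1, -0.3, 0.6]
gripper_width: 0.1
gripper_force: 0.0
t: 2.98
position: [470.9, 142.2, 41.5]
orientation: [3.121, -0.361, -0.001]
ft_force: [-1.2, 0.1, -0.4]
gripper_width: -0.3
gripper_force: 0.0
[-119.99561727   46.22598046]
```

View pics/crop2.png

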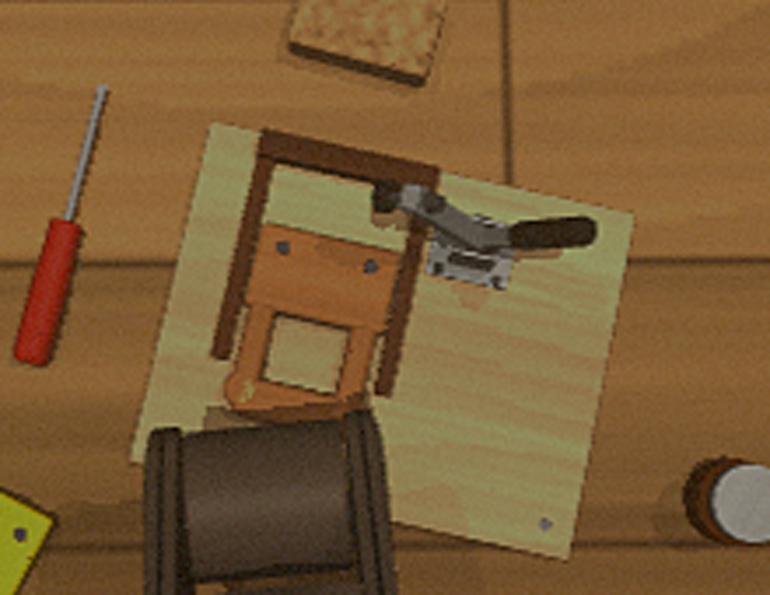

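The arm hides the tip, but the tote hasn't moved (nose edge still near crop (330,240)). I'll push along jig +x.

```bash
python3 -m inch '[[12,0,-2,0,0,0,0],[12,-2,0,0,0,0,0],[0,0,0,0,0,0,0]]'; python3 -m inch '[[8,-2,0,0,0,0,0],[8,-2,0,0,0,0,0],[8,-2,0,0,0,0,0],[0,0,0,0,0,0,0]]'; python3 -m inch '[[6,-1,0,0,0,0,0],[6,-1,0,0,0,0,0],[5,-1,0,0,0,0,0],[0,0,0,0,0,0,0]]'; python3 -c "
from h import *
print(toj(monitor.get_state()['position']))"
```

```text
t: 3.4
position: [496.8, 140.4, 40.1]
orientation: [-3.12, 0.361, -0.003]
ft_force: [0.2, -0.7, 0.0]
gripper_width: 0.0
gripper_force: 0.0
t: 3.9
position: [519.9, 134.3, 39.5]
orientation: [-3.121, 0.361, -0.002]
ft_force: [-0.5, -0.3, -0.7]
gripper_width: 0.0
gripper_force: 0.0
t: 4.4
position: [536.7, 131.4, 39.5]
orientation: [-3.121, 0.361, -0.002]
ft_force: [-0.5, 0.7, -0.2]
gripper_width: -0.0
gripper_force: 0.0
[-53.85766333  50.15031702]
```

```bash
python3 -m inch '[[4,-1,0,0,0,0,0],[4,-1,0,0,0,0,0],[0,0,0,0,0,0,0]]'; python3 -m inch '[[2,-0.5,0,0,0,0,0],[2,-0.5,0,0,0,0,0]]';python3 -m inch '[[2,-0.5,0,0,0,0,0]]'; python3 - <<'E'
from h import *
snap('scene','scene2.png');print(toj(monitor.get_state()['position']))
im=cv2.imread('pics/scene2.png')[130:280,210:400];cv2.imwrite('pics/crop3.png',cv2.resize(im,None,fx=4,fy=4,interpolation=2))
E
```

```text
t: 4.78
position: [544.6, 129.4, 39.5]
orientation: [-3.121, 0.361, -0.002]
ft_force: [0.1, -0.3, -0.3]
gripper_width: -0.3
gripper_force: 0.0
t: 5.03
position: [547.8, 128.6, 39.4]
orientation: [-3.121, 0.361, 0.001]
ft_force: [-1.2, 0.6, 1.4]
gripper_width: 0.0
gripper_force: 1.1
t: 5.15
position: [547.8, 128.5, 39.1]
orientation: [-3.121, 0.361, 0.01]
ft_force: [-9.8, 3.0, 7.0]
gripper_width: -0.3
gripper_force: 5.1
[-42.40531409  49.79654643]
```

View pics/crop3.png

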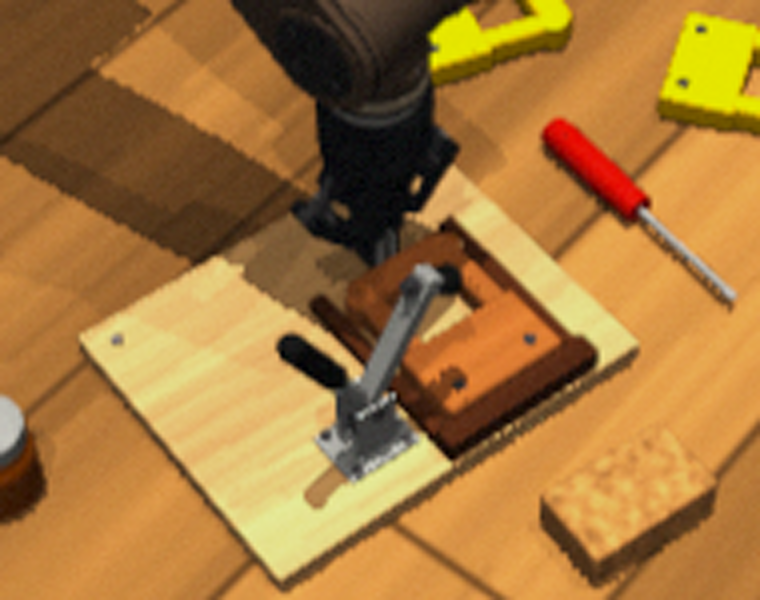

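The scene view shows the nose flush with the dark stop (crop (500,400)) and the lever still open. The 10 N rise at TCP jig x = -42 agrees with home. I'll hold briefly, back off and go above the clamp.

```bash
python3 -m inch '[[0.5,0,0,0,0,0,0],[0,0,0,0,0,0,0],[0,0,0,0,0,0,0]]'; python3 -m inch '[[-12,3,0,0,0,0,0],[-12,3,0,0,0,0,0],[0,0,50,0,0,0,0],[0,0,60,0,0,0,0],[0,0,60,0,0,0,0]]';python3 -m inch '[[0,0,30,0,0,0,0],[30,-30,0,0,0,0,0],[40,-45,0,0,0,0,0],[40,-45,0,0,0,0,0],[0,0,0,0,0,0,0]]'; python3 - <<'E'
from h import *
s=snap('top','top3.png');p=monitor.get_state()['position'];print(p,toj(p),'need',tow([70,-45])-p[:2])
E
```

```text
t: 5.58
position: [547.8, 128.5, 38.9]
orientation: [3.12, -0.361, -0.011]
ft_force: [-7.8, 1.7, 5.8]
gripper_width: 0.1
gripper_force: 4.2
t: 6.2
position: [525.7, 134.1, 210.8]
orientation: [3.121, -0.361, 0.001]
ft_force: [0.6, 0.1, -0.2]
gripper_width: 0.1
gripper_force: 0.0
t: 6.82
position: [637.9, 10.9, 238.6]
orientation: [3.119, -0.367, 0.001]
ft_force: [-0.7, -0.2, -0.2]
gripper_width: -0.1
gripper_force: 0.0
[636.6582382   12.67963867 238.55261587] [ 70.1014246  -43.24087605] need [-0.49218587 -1.6919093 ]
```

```bash
python3 -m inch '[[0,0,-40,0,0,0,0],[0,0,-40,0,0,0,0],[0,0,0,0,0,0,0]]'; python3 - <<'E'
from h import *
s=snap('scene','scene3.png');p=monitor.get_state()['position'];print(p,toj(p))
im=cv2.imread('pics/scene3.png')[130:280,210:400];cv2.imwrite('pics/crop4.png',cv2.resize(im,None,fx=4,fy=4,interpolation=2))
E
```

```text
t: 7.25
position: [632.7, 15.7, 155.1]
orientation: [-3.121, 0.359, 0.014]
ft_force: [-0.7, -0.6, 0.1]
gripper_width: -0.2
gripper_force: 0.0
[634.68983803  15.34008677 158.16596859] [ 67.58800002 -41.08790597]
```

View pics/crop4.png

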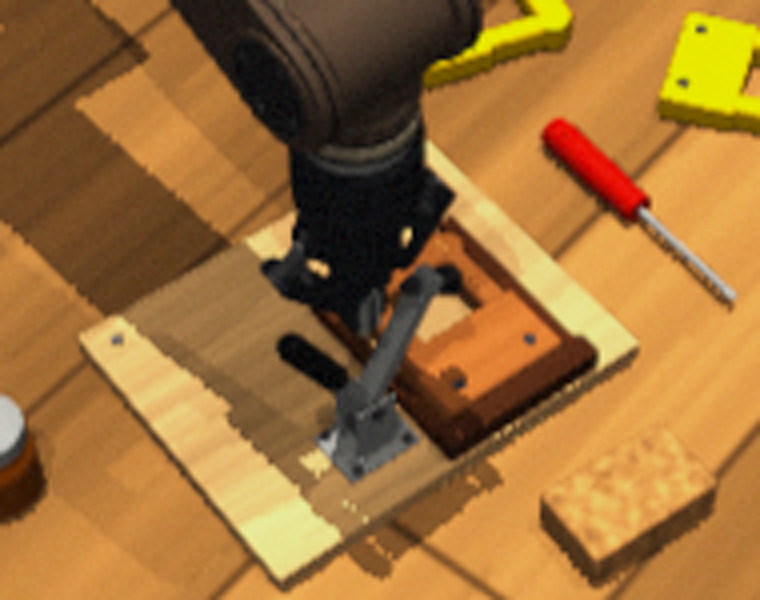

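The tote is still home. The shut fingers at crop (370,315) appear to be in the V between lever (290,350) and arm (440,275); I'll check this by projection.

```bash
python3 - <<'E'
from h import *
s=load('scene3.png')
f=lambda jx,jy,z:((proj(s,[*tow([jx,jy]),z])-[210,130])*4).round()
print('tip',f(67.6,-41,144),'lever end',f(70,-45-120*np.cos(1.09),65+120*np.sin(1.09)),'grip',f(70,-88.9,149),'arm end',f(70,2.5,147),'pivot',f(70,-45,65))
# corner-path for tool: TCP (y,z) for joint q, r=88, half thickness hh
for q in (0,.2,.4,.6,.8,.9):
    t=1.09-q; print(q,np.round([-45-88*np.cos(t)+9*np.sin(t),65+88*np.sin(t)+9*np.cos(t)+14],1))
print(toj(monitor.get_state()['position']),RJ[:,1])
E
```

```text
tip [363. 324.] lever end [282. 348.] grip [300. 361.] arm end [421. 289.] pivot [363. 404.]
0 [-77.7 161.2]
0.2 [-93.4 153. ]
0.4 [-107.1  142. ]
0.6 [-118.4  128.4]
0.8 [-126.8  112.8]
0.9 [-129.7  104.5]
[ 67.58800002 -41.08790597] [0.22359373 0.97468243]
```

```bash
python3 -m inch '[[0,-9,-2,0,0,0,0],[-2,-9,0,0,0,0,0],[0,0,0,0,0,0,0]]'; python3 -m inch '[[-1,-5,0,0,0,0,0],[-1,-4,0,0,0,0,0],[0,0,0,0,0,0,0]]'; python3 -c "
from h import *
print(toj(monitor.get_state()['position']))"
```

```text
t: 7.68
position: [634.9, -5.0, 158.8]
orientation: [3.12, -0.363, 0.004]
ft_force: [0.4, -0.5, 0.6]
gripper_width: -0.1
gripper_force: 0.0
t: 8.05
position: [633.2, -10.7, 157.8]
orientation: [-3.115, 0.362, -0.004]
ft_force: [2.4, 7.4, 0.6]
gripper_width: 0.1
gripper_force: 3.3
[ 71.9692992  -66.77839772]
```

```bash
python3 -m inch '[[-1.5,-7,-2,0,0,0,0],[-1.5,-7,-3,0,0,0,0],[-1.5,-7,-5,0,0,0,0],[-1.5,-7,-6,0,0,0,0],[0,0,0,0,0,0,0]]'; python3 -c "
from h import *
print(toj(monitor.get_state()['position']))"
```

```text
t: 8.68
position: [626.8, -38.8, 141.5]
orientation: [-3.115, 0.362, -0.001]
ft_force: [0.6, 8.0, 1.7]
gripper_width: 0.0
gripper_force: 3.2
[ 71.9580164  -95.59248908]
```

```bash
python3 -m inch '[[-1,-5.5,-7,0,0,0,0],[-1,-5.5,-7,0,0,0,0],[-1,-4.5,-7,0,0,0,0],[-1,-4.5,-8,0,0,0,0],[0,0,0,0,0,0,0]]'; python3 -m inch '[[-1,-3,-6,0,0,0,0],[0,-2,-5,0,0,0,0],[0,0,-3,0,0,0,0],[0,0,0,0,0,0,0]]'; python3 -c "
from h import *
print(toj(monitor.get_state()['position']))"
```

```text
t: 9.3
position: [621.5, -61.6, 110.9]
orientation: [3.121, -0.362, -0.004]
ft_force: [-0.5, -0.1, -0.0]
gripper_width: 0.0
gripper_force: 0.0
t: 9.8
position: [621.2, -65.9, 97.9]
orientation: [-3.121, 0.361, 0.001]
ft_force: [0.4, -1.2, 0.4]
gripper_width: -0.3
gripper_force: 0.0
[  72.59319742 -123.26078241]
```

Force fell to zero past the dead point, so it probably snapped. I'll retreat and look.

```bash
python3 -m inch '[[0,0,30,0,0,0,0],[0,0,60,0,0,0,0],[0,0,60,0,0,0,0],[-20,-40,20,0,0,0,0],[-30,-50,0,0,0,0,0]]'; python3 -m inch '[[-30,-55,0,0,0,0,0],[-30,-55,0,0,0,0,0],[-20,-55,0,0,0,0,0],[0,-55,0,0,0,0,0],[0,0,0,0,0,0,0]]'; python3 - <<'E'
from h import *
s=snap('top','top4.png');t=cv2.imread('pics/top4.png')[150:300,255:435]
snap('scene','scene4.png');c=cv2.imread('pics/scene4.png')[130:280,220:400]
cv2.imwrite('pics/crop5.png',cv2.resize(np.hstack([t,c]),(792,330),interpolation=2))
f=lambda jy,z:((proj(s,[*tow([70,jy]),z])-[255,150])*2.2).round()
print('locked lever end',f(-45-120*np.cos(.09),65+120*np.sin(.09)),'foot',f(50,65))
E
```

```text
t: 10.42
position: [572.7, -156.6, 272.5]
orientation: [3.119, -0.356, 0.011]
ft_force: [0.4, -1.6, 0.2]
gripper_width: 0.1
gripper_force: 0.0
t: 11.05
position: [490.6, -379.1, 268.2]
orientation: [3.119, -0.368, 0.0]
ft_force: [-0.3, 0.5, -0.2]
gripper_width: -0.4
gripper_force: 0.0
locked lever end [372. 129.] foot [166.  86.]
```

View pics/crop5.png

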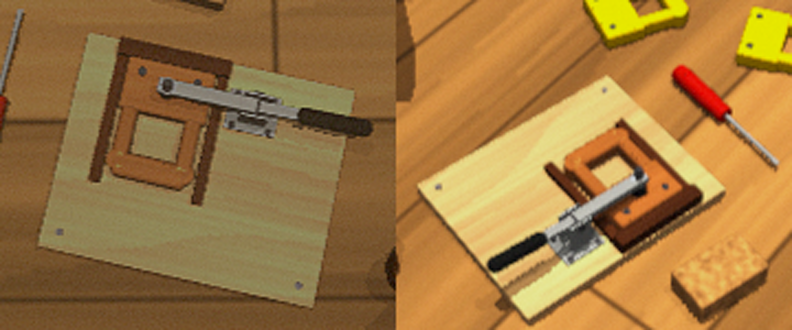

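The lever end is at (370,128) where (372,129) was predicted for locked. The foot is on the cheek at (167,86), and the tote's nose is flush with the stop.

```bash
python3 -c "
from h import *
print(order.close_job())"
```

```text
the job is handed in; nothing more can be done
None
```

I pushed the wooden saw handle home against the end stop and snapped the toggle clamp's lever into lock with its foot on the handle's cheek; the job is handed in, but no verdict was returned and the foot's force was not measured.

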